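Close the ball corral's gate with its turnbuckle

ROBOT

A 6-joint arm with a two-finger parallel gripper is mounted at the origin on the work surface. World frame = base frame: x ahead of the robot, y to its left, z up, the work surface at z = 0. Lengths are in m, angles in rad, forces in N, time in s.
With the tool pointing down it reaches from about 0.2 to 0.875 m from the base axis. Payload 3.4 kg.
Tool frame: the origin (TCP) lies between the finger pads; the fingertips stand 14 mm ahead of it and the grasp point (between the pads) lies 5 mm behind it; z points along the fingers, x is the direction in which the jaws open and shut, and the axes are right-handed (so a half turn about z gives the same grasp; the last joint's range is limited). The gripper opens to 94 mm and grips with 3 to 60 N. Pads are 16 mm wide; open, the fingers measure 119 mm over their backs; the gripper's body (75 mm by 177 mm) begins 78 mm behind the grasp point.
Start: joints at [1.098, 0.276, 1.505, -0, 1.361, -0.121], TCP at [0.198, 0.54, 0.219] pointing down, gripper open.
Joint ranges: [-2.89, 2.89], [-0.75, 2.08], [0.22, 2.7], [-1.18, 4.32], [0.11, 2.71], [-2.7, 2.7]. Speed limits (rad/s): [2.57, 2.57, 3.14, 3.14, 3.14, 3.14].

INTERFACE

Orientations are given as a unit quaternion [x, y, z, w].
In Python, from station import manip gives the robot as it stands.
- The arm moves only by the tool carry_out, never from a script. Its argument "series" is a list of rows, each an object of numbers: "gripper": the closure, from 0 (fully open) to 1 (shut); "dx", "dy", "dz": the shift along the tool's x, y, z in cm; "yaw": the turn about the tool's z in degrees. A call has 1 to 10 rows; each row shifts and turns the commanded pose from where the row before left it, along the tool's axes as they then stand; what a row does not reach is not made up. A row lasts 1/10 s, in which the tool goes at most 50 mm and 8.59 degrees, less where a joint would pass 70% of its speed; a pose out of reach is approached as far as the arm can. A call is refused whole if a number of a shift passes 5 or a number of a turn 8.59, either way. A call with a gripper value outside its range is refused whole. The fingers move at their own pace and stop on an object; "newtons" is the grip in N (left out, the last holds). Time passes only in rows, so rows that do not move let the fingers close. It gives the time, the measured TCP pose, the force and the opening at its end, in the units of the state.
- manip.read_state(): the state, without advancing time (a new reading comes with each control period).
- manip.get_image(name): name is "side" or "top"; returns (picture, depth): 384x512x3 uint8, blue, green, red; 384x512 float32, m along the optical axis (not along the pixel's ray), 0 where there is no reading.
- manip.get_calibration(name): a dict with "camera_matrix" (3x3 intrinsics, pixels), "D" ([k1, k2, p1, p2, k3] as OpenCV has them; the pictures are not rectified), "R" (3x3) and "t" (3): a world point X has camera coordinates R X + t. Camera axes: x right, y down, z forward; pixel columns grow to the right and rows downward; lengths in m; the calibration is good to about 2 mm. A picture is of the moment at which its call begins. get_calibration takes no time and is no camera call.
- manip.job_done(): hands the job in, once; it reports no verdict.
The state is a dict: "time_s": time; "qpos": joint angles; "qd": joint speeds; "tau": joint torques, N m; "eef_pos": TCP position; "tcp_rot": TCP orientation; "contact_force": force on the tool from outside, world axes, zero at the start; "moment": the same for the moment, N m; "grip_width": opening from 0.0 (shut) to 1.0 (fully open).
Only numpy, scipy, OpenCV 4.12 (cv2) and the standard library are available. Lean on these libraries where they do the work, as an engineer would, in place of code of your own. Each camera call takes 0.05 s, during which the arm holds its last target. There are 200 camera calls.

TASK

Shut the two-leaf gate of the acrylic ball corral so that no ball can roll out: swing the red-knobbed bar of the turnbuckle mounted on the gate up and over towards the corral, all the way to its stop, so that both threaded ends draw in and the leaves meet. Then let go, and leave the spare turnbuckle and the corked vial lying and standing where they are.

Things in the scene. Friction and masses are not known exactly. Their poses are not given: they have to be found in the camera images.
- gate_turnbuckle (a joint): Turn of the 86 mm turnbuckle on the corral's gate end; axis level, 58 mm above the cart. 0 = open, bar leaning 0.7 rad (40 deg) from vertical, outward from the corral; 0.7 = upright; 1.4 = stop, bar leaning as far inward over the corral, gate shut (2 mm gap). Per rad each orange leaf draws in 10.7 mm. Friction 0.13 N m (1.5 N at the knob); stays put; a pinched knob lags a little.
- gate_knob (a point): Centre of the red knob (22 mm across; 10 mm bosses on its ends, 26 mm over them along y), on an 8 mm bar, 85 mm from the turnbuckle's axis. Frame turns with the bar: z outward along it, y level along the axis, x out of the corral when upright. Closing swings it to -x, towards the corral, about the point 85 mm back along z. Corral 235 x 210 mm, 45 mm high, below the knob's path.
- spare_turnbuckle: Spare turnbuckle of the same make with the same red knob, lying loose and flat on the cart, not to be used. 172 mm long along its y; its bar lies along its +x, knob centre 85 mm from the origin; 22 mm high. Origin at its middle, on the cart top.
- vial: Clear glass vial with a cork stopper, upright and loose on the cart, 28 mm in diameter, 76 mm high with the cork. Origin at the centre of its underside, z up along it.
Mind the look-alikes: they are no part of the job. There is more than one size of the vial; the job needs the middle-sized.

How it is judged:
By the outcome, as a careful person would: the job done as asked, in the order asked, and still so for the second after the job is handed in, with the robot touching nothing.
It also fails if it takes over 32 s, if anything falls off the work surface, if the arm or the gripper's body presses on something with over 40 N, if the wrist force passes 120 N, or if a joint passes its speed limit or range.

## Working session

There is one attempt and no reset: what is moved stays moved. The work goes in short steps, Python scripts to look and compute and a tool call to move; the robot and the scene stay as the last step left them, time stands still between calls to the robot, and variables do not carry over. Pictures are saved under pics/ and viewed, about 8 in all and at most 12, crops included, and the job is handed in when it is done.

Besides the shell and the picture viewer there is one more tool, called after "Request:" in YAML: its name, and indented under it one key for each argument. carry_out: Moves the arm, as the interface text tells. Its arguments: {"type":"object","properties":{"series":{"type":"array","items":{"type":"object","properties":{"gripper":{"type":"number"},"dx":{"type":"number"},"dy":{"type":"number"},"dz":{"type":"number"},"yaw":{"type":"number"}}}},"newtons":{"type":"number"}},"required":["series"]}

```bash
mkdir -p pics; ls; python3 - <<'E'
from station import manip
import cv2,numpy as np
s=manip.read_state();print(s)
for n in("side","top"):
    im,d=manip.get_image(n);cv2.imwrite(f"pics/{n}0.png",im);np.save(f"{n}0.npy",d)
    c=manip.get_calibration(n);print(n,c)
E
```

```text
pics
{'time_s': 0.0, 'qpos': array([ 1.09796532e+00,  2.76560987e-01,  1.50611998e+00, -4.81638935e-06,
        1.36073333e+00, -1.21029932e-01]), 'qd': array([-0.00013487, -0.00044931, -0.00159914,  0.00067588,  0.00110179,
       -0.00064336]), 'tau': array([ 6.62605926e-04, -4.04587519e+01, -2.37230033e+01,  7.02907378e-02,
        3.43042728e-02, -1.24625176e-04]), 'eef_pos': array([0.19790526, 0.5392737 , 0.21862939]), 'tcp_rot': array([ 8.19935080e-01,  5.72455793e-01, -8.03201053e-04,  4.29504964e-04]), 'contact_force': array([0.72363883, 0.41949945, 0.84927958]), 'moment': array([ 0.0042264 , -0.01150322,  0.02737866]), 'grip_width': 0.9996702109961105}
side {'camera_matrix': array([[491.50081401,   0.        , 256.76593531],
       [  0.        , 491.50081401, 193.01007588],
       [  0.        ,   0.        ,   1.        ]]), 'D': array([0.06840938, 0.        , 0.        , 0.        , 0.        ]), 'R': array([[ 0.91686825, -0.39897791,  0.01300888],
       [-0.188976  , -0.46251895, -0.8662357 ],
       [ 0.35162577,  0.79176565, -0.49946619]]), 't': array([-0.54494459,  0.22958284,  1.19326359])}
top {'camera_matrix': array([[482.86761229,   0.        , 264.25342766],
       [  0.        , 482.86761229, 188.37597017],
       [  0.        ,   0.        ,   1.        ]]), 'D': array([-0.16779603,  0.        ,  0.        ,  0.        ,  0.        ]), 'R': array([[-0.00194675, -0.99996914, -0.00761144],
       [-0.99589004,  0.00262791, -0.09053245],
       [ 0.09054966,  0.00740392, -0.99586442]]), 't': array([0.06427206, 0.5931069 , 1.31200826])}
```

View pics/side0.png

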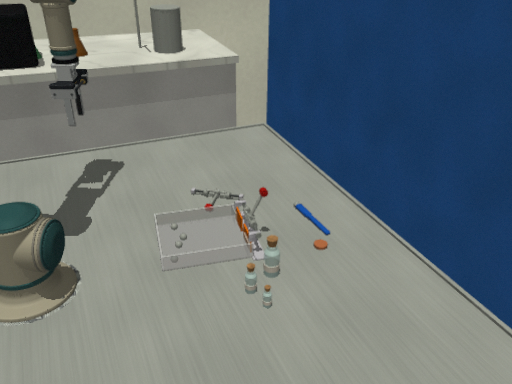

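View pics/top0.png

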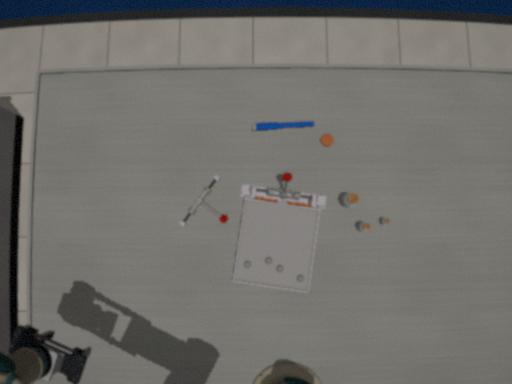

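```bash
cat > h.py <<'E'
import cv2,numpy as np
from station import manip
C={n:manip.get_calibration(n) for n in("side","top")}
def ray(n,uv):
    c=C[n];p=cv2.undistortPoints(np.float64([[uv]]),c["camera_matrix"],c["D"])[0,0]
    return -c["R"].T@c["t"],c["R"].T@np.array([*p,1])
def plane(n,uv,z):
    o,d=ray(n,uv);return o+d*(z-o[2])/d[2]
def tri(a,b):
    A=[];y=[]
    for n,uv in(("side",a),("top",b)):
        o,d=ray(n,uv);d/=np.linalg.norm(d);P=np.eye(3)-np.outer(d,d);A.append(P);y.append(P@o)
    r=np.linalg.lstsq(np.vstack(A),np.hstack(y),rcond=None);return r[0],r[1]
def blobs(im,lo,hi,amin=8):
    h=cv2.cvtColor(im,cv2.COLOR_BGR2HSV);m=cv2.inRange(h,lo,hi)
    if lo[0]==0 and hi[0]<6: m|=cv2.inRange(h,(174,*lo[1:]),(180,*hi[1:]))
    k,l,s,c=cv2.connectedComponentsWithStats(m)
    return [(c[i].round(2),s[i].tolist()) for i in range(1,k) if s[i,4]>=amin],m
E
python3 - <<'E'
from h import *
for n in("side","top"):
    im=cv2.imread(f"pics/{n}0.png")
    for nm,lo,hi in(("red",(0,150,60),(5,255,255)),("orange",(6,130,80),(16,255,255))):
        for c,s in blobs(im,lo,hi)[0]:print(n,nm,c,s)
im=cv2.imread("pics/top0.png")[160:300,170:400]
im2=cv2.imread("pics/side0.png")[170:320,140:300]
cv2.imwrite("pics/c1.png",np.vstack([cv2.resize(im,None,fx=3.3,fy=3.3,interpolation=2)]))
cv2.imwrite("pics/c2.png",cv2.resize(im2,None,fx=4,fy=4,interpolation=2))
E
```

```text
side red [263.04 191.6 ] [260, 188, 8, 8, 50]
side red [207.88 205.  ] [205, 204, 7, 3, 16]
side orange [78.3  45.31] [73, 31, 12, 25, 129]
side orange [241.18 221.85] [236, 207, 13, 30, 125]
side orange [271.85 239.63] [268, 236, 9, 11, 60]
side orange [320.18 244.05] [314, 240, 13, 9, 98]
side orange [250.47 266.38] [248, 264, 6, 7, 32]
side orange [267.39 287.56] [266, 285, 4, 6, 18]
top red [286.44 176.72] [282, 174, 10, 7, 50]
top red [223.36 218.27] [221, 215, 6, 7, 33]
top orange [326.74 139.49] [321, 134, 12, 12, 106]
top orange [352.93 197.95] [350, 195, 7, 7, 42]
top orange [265.21 198.71] [256, 197, 21, 4, 28]
top orange [299.47 203.69] [289, 202, 21, 4, 32]
top orange [365.82 226.18] [364, 225, 5, 3, 11]
```

View pics/c1.png

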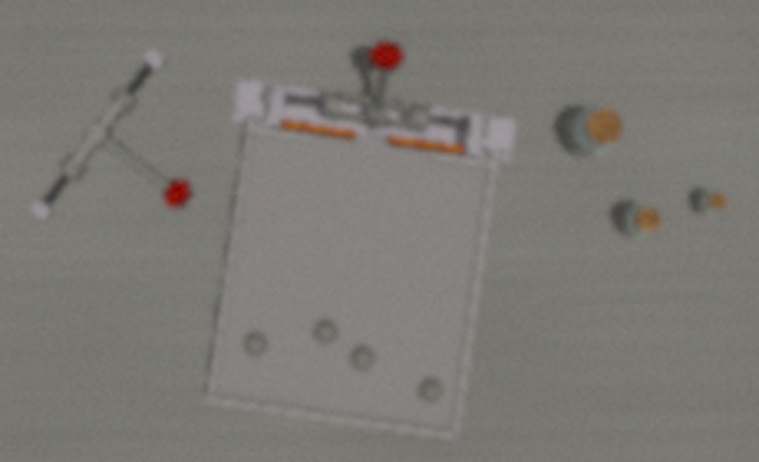

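View pics/c2.png

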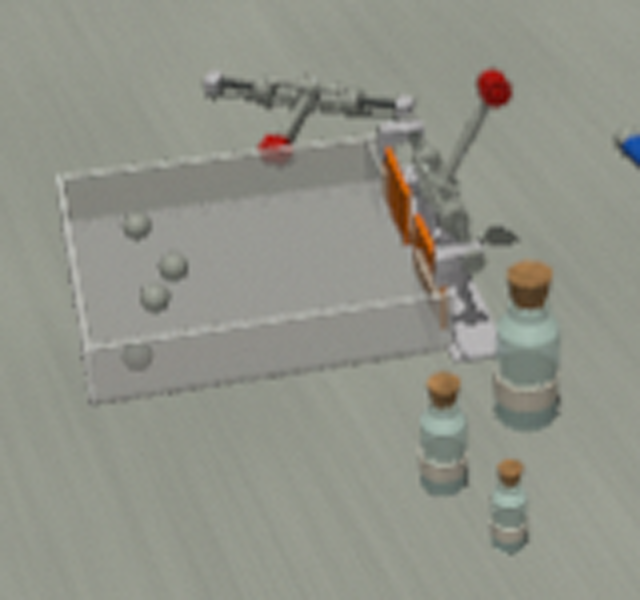

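```bash
python3 - <<'E'
from h import *
from scipy.spatial.transform import Rotation as R
k,r=tri((263.04,191.6),(286.44,176.72));print("knob",k.round(4),r)
# gate direction: leaves, corral sides (top of walls z .045)
print("leaves",[plane("top",p,.04).round(4) for p in((265.21,198.71),(299.47,203.69))])
cr=lambda u,v:(170+(u+.5)/3.3-.5,160+(v+.5)/3.3-.5)
pts=[plane("top",cr(*p),.045) for p in((245,128),(495,163),(455,437),(208,402))]
for p in pts:print(p.round(4))
y=(pts[0]-pts[1]);y2=pts[3]-pts[2];x=pts[0]-pts[3];x2=pts[1]-pts[2]
for v in(y,y2):print("ydir",np.degrees(np.arctan2(-v[0],v[1])),np.linalg.norm(v))
for v in(x,x2):print("xdir",np.degrees(np.arctan2(v[1],v[0])),np.linalg.norm(v))
l=plane("top",(265.21,198.71),.04)-plane("top",(299.47,203.69),.04);print("leaf",np.degrees(np.arctan2(-l[0],l[1])))
ax=[plane("top",cr(*p),.058) for p in((288,100),(465,124))];l=ax[0]-ax[1];print("rod",ax,np.degrees(np.arctan2(-l[0],l[1])))
s=manip.read_state();M=R.from_quat(s["tcp_rot"]).as_matrix();print(M.round(3),np.degrees(np.arctan2(M[1,0],M[0,0])))
E
```

```text
knob [0.6135 0.0053 0.1328] [2.09598722e-09]
leaves [array([0.5636, 0.0602, 0.04  ]), array([ 0.5497, -0.0336,  0.04  ])]
[0.5642 0.1185 0.045 ]
[ 0.5346 -0.0884  0.045 ]
[ 0.3095 -0.0538  0.045 ]
[0.3386 0.1488 0.045 ]
ydir -8.14226732543383 0.20893871201066155
ydir -8.177016657233558 0.20469663894299908
xdir -7.659209769156708 0.22758436679153138
xdir -8.72687481968463 0.22771227812059566
leaf -8.446023794712096
rod [array([0.58620618, 0.08254526, 0.058     ]), array([ 0.56605715, -0.06262834,  0.058     ])] -7.901753290297749
[[ 0.345  0.939 -0.001]
 [ 0.939 -0.345 -0.001]
 [-0.002 -0.    -1.   ]] 69.84444526355207
```

```bash
python3 - <<'E'
from h import *
for n,uvs in(("side",[(263,191),(300,300),(200,300)]),("top",[(286,177),(284,191),(283,194),(283,197),(275,191),(295,194),(300,240),(350,150)])):
    d=np.load(f"{n}0.npy");c=C[n]
    for u,v in uvs:
        o,r=ray(n,(u,v));w=d[v-1:v+2,u-1:u+2];z=np.min(w[w>0]);print(n,u,v,[(o+r*q).round(4) for q in(d[v,u],z)])
im=cv2.imread("pics/top0.png")
m=np.load("top0.npy")[168:206,255:320]
z=[[plane for plane in ()]]
top=[]
d=np.load("top0.npy")
for v in range(166,210):
    for u in range(250,320):
        o,r=ray("top",(u,v));p=o+r*d[v,u]
        if p[2]>.045: top.append(p)
top=np.array(top)
X=np.array([np.cos(np.radians(-8.2)),np.sin(np.radians(-8.2))]);Y=np.array([-X[1],X[0]])
q=np.c_[top[:,:2]@X,top[:,:2]@Y,top[:,2]]
for a in q[np.argsort(q[:,0])]:
    if abs(a[1]-(np.array([.6135,.0053])@Y))<.012: print(a.round(4))
E
```

```text
side 263 191 [array([ 0.6069, -0.0088,  0.1436]), array([ 0.6069, -0.0088,  0.1436])]
side 300 300 [array([ 0.5809, -0.288 , -0.0008]), array([ 0.5786, -0.2919,  0.0032])]
side 200 300 [array([ 3.624e-01, -1.973e-01, -1.000e-04]), array([ 0.3614, -0.201 ,  0.0034])]
top 286 177 [array([0.6117, 0.0067, 0.1416]), array([0.6111, 0.007 , 0.1474])]
top 284 191 [array([0.582 , 0.0097, 0.0715]), array([0.581 , 0.0101, 0.0834])]
top 283 194 [array([0.5742, 0.0123, 0.0682]), array([0.5739, 0.0124, 0.0719])]
top 283 197 [array([0.5668, 0.0121, 0.0591]), array([0.5662, 0.0123, 0.0677])]
top 275 191 [array([0.5878, 0.0328, 0.0051]), array([0.5831, 0.0336, 0.0595])]
top 295 194 [array([ 0.5744, -0.0202,  0.0645]), array([ 0.5741, -0.0199,  0.0682])]
top 300 240 [array([ 0.4499, -0.0367,  0.0044]), array([ 0.4499, -0.0367,  0.0045])]
top 350 150 [array([ 0.706 , -0.1833, -0.0031]), array([ 0.7056, -0.1829, -0.0008])]
[0.5558 0.0978 0.0595]
[0.5561 0.0951 0.0604]
[0.5564 0.0925 0.0621]
[0.5568 0.0898 0.0615]
[0.5575 0.087  0.058 ]
[0.5581 0.0842 0.0542]
[0.5581 0.0817 0.059 ]
[0.5582 0.1008 0.0584]
[... 3049 characters left out ...]
44 0.1476]
[0.6068 0.0812 0.1377]
[0.6074 0.0918 0.1415]
[0.6075 0.0893 0.1439]
[0.6076 0.0844 0.1488]
[0.6079 0.0868 0.1437]
[0.6087 0.0997 0.1429]
[0.6087 0.0972 0.1458]
[0.6089 0.1021 0.1383]
[0.6093 0.0816 0.1377]
[0.6094 0.0947 0.1434]
[0.6096 0.0922 0.1443]
[0.6103 0.0896 0.1419]
[0.6104 0.0847 0.1467]
[0.6107 0.0871 0.1411]
[0.611  0.1001 0.1452]
[0.6117 0.0975 0.1422]
[0.6122 0.095  0.1412]
[0.6125 0.0924 0.1412]
[0.6128 0.0899 0.1415]
[0.6133 0.0874 0.141 ]
[0.6137 0.0849 0.14  ]
[0.6139 0.0824 0.1417]
[0.6142 0.0979 0.1426]
[0.6145 0.0953 0.143 ]
[0.615  0.1002 0.1328]
[0.6152 0.0928 0.1401]
[0.6153 0.0903 0.1421]
[0.616  0.0877 0.1395]
[0.6167 0.0851 0.1365]
[0.6176 0.0981 0.1358]
```

Request:
carry_out:
  series:
    - {"yaw": -6,"gripper": 0.3}
    - {"yaw": -6}
    - {"dx": -3,"dy": 3}
    - {"dx": -3,"dy": 3}
    - {"dx": -3,"dy": 3}
    - {"dx": -3,"dy": 3}
    - {"dx": -3,"dy": 3}
    - {"dx": -3,"dy": 3}
    - {"dx": -3,"dy": 3}
    - {"dx": -3,"dy": 3}
  newtons: 12

```text
invalid input at $.series[0]: expected keys gripper, dx, dy, dz, yaw
```

Request:
carry_out:
  series:
    - {"dx": -3,"dy": 3}
    - {"dx": -3,"dy": 3}
    - {"dx": -3,"dy": 3}
    - {"dx": -3,"dy": 3}
    - {"dx": -3,"dy": 3}
    - {"dx": -3,"dy": 3}
    - {"dx": -2,"dy": 3}
    - {"dx": -2,"dy": 3}
    - {}
    - {}

```text
invalid input at $.series[0]: expected keys gripper, dx, dy, dz, yaw
```

```bash
cat > st.py <<'E'
from h import *
from scipy.spatial.transform import Rotation as R
s=manip.read_state();M=R.from_quat(s["tcp_rot"]).as_matrix();p=s["eef_pos"]
print("t",round(s["time_s"],2),"p",p.round(4),"ang",np.degrees(np.arctan2(M[1,0],M[0,0])).round(2),"F",s["contact_force"].round(1),"g",s["grip_width"].round(3))
k=np.array([.6135,.0053,.128]);print("tool cm to grasp",(M.T@(k-p)*100).round(2))
E
python3 st.py
```

```text
Traceback (most recent call last):
  File "st.py", line 4, in <module>
    print("t",round(s["time_s"],2),"p",p.round(4),"ang",np.degrees(np.arctan2(M[1,0],M[0,0])).round(2),"F",s["contact_force"].round(1),"g",s["grip_width"].round(3))
                                                                                                                                           ^^^^^^^^^^^^^^^^^^^^^
AttributeError: 'float' object has no attribute 'round'
```

All keys are required in each row.

Request:
carry_out:
  series:
    - {"gripper": 0.3,"dx": 0,"dy": 0,"dz": 0,"yaw": -6}
    - {"gripper": 0.3,"dx": 0,"dy": 0,"dz": 0,"yaw": -6}
    - {"gripper": 0.3,"dx": -3,"dy": 3,"dz": 0,"yaw": 0}
    - {"gripper": 0.3,"dx": -3,"dy": 3,"dz": 0,"yaw": 0}
    - {"gripper": 0.3,"dx": -3,"dy": 3,"dz": 0,"yaw": 0}
    - {"gripper": 0.3,"dx": -3,"dy": 3,"dz": 0,"yaw": 0}
    - {"gripper": 0.3,"dx": -3,"dy": 3,"dz": 0,"yaw": 0}
    - {"gripper": 0.3,"dx": -3,"dy": 3,"dz": 0,"yaw": 0}
    - {"gripper": 0.3,"dx": -3,"dy": 3,"dz": 0,"yaw": 0}
    - {"gripper": 0.3,"dx": -3,"dy": 3,"dz": 0,"yaw": 0}
  newtons: 12

```text
time_s: 1.1
eef_pos: [0.4022, 0.2666, 0.2193]
tcp_rot: [0.756, 0.655, -0.0, -0.0]
contact_force: [0.4, 0.2, 0.0]
grip_width: 0.698
```

Request:
carry_out:
  series:
    - {"gripper": 0.3,"dx": -3,"dy": 3,"dz": 0,"yaw": 0}
    - {"gripper": 0.3,"dx": -3,"dy": 3,"dz": 0,"yaw": 0}
    - {"gripper": 0.3,"dx": -3,"dy": 3,"dz": 0,"yaw": 0}
    - {"gripper": 0.3,"dx": -3,"dy": 3,"dz": 0,"yaw": 0}
    - {"gripper": 0.3,"dx": -3,"dy": 3,"dz": 0,"yaw": 0}
    - {"gripper": 0.3,"dx": -3,"dy": 3,"dz": 0,"yaw": 0}
    - {"gripper": 0.3,"dx": -2,"dy": 3,"dz": 0,"yaw": 0}
    - {"gripper": 0.3,"dx": -2,"dy": 3,"dz": 0,"yaw": 0}
    - {"gripper": 0.3,"dx": 0,"dy": 0,"dz": 0,"yaw": 0}
    - {"gripper": 0.3,"dx": 0,"dy": 0,"dz": 0,"yaw": 0}

```text
time_s: 2.1
eef_pos: [0.6077, 0.016, 0.2185]
tcp_rot: [0.756, 0.654, -0.001, -0.001]
contact_force: [-1.0, 0.2, -0.1]
grip_width: 0.703
```

```bash
sed -i 's/s\["grip_width"\].round(3)/round(s["grip_width"],3)/' st.py; python3 st.py
```

```text
t 2.1 p [0.6077 0.016  0.2185] ang 81.76 F [-1.   0.2 -0.1] g 0.703
tool cm to grasp [-0.98  0.74  9.05]
```

Request:
carry_out:
  series:
    - {"gripper": 0.3,"dx": -1,"dy": 0.7,"dz": 1,"yaw": 0}
    - {"gripper": 0.3,"dx": 0,"dy": 0,"dz": 2,"yaw": 0}
    - {"gripper": 0.3,"dx": 0,"dy": 0,"dz": 2,"yaw": 0}
    - {"gripper": 0.3,"dx": 0,"dy": 0,"dz": 2,"yaw": 0}
    - {"gripper": 0.3,"dx": 0,"dy": 0,"dz": 1.5,"yaw": 0}
    - {"gripper": 0.3,"dx": 0,"dy": 0,"dz": 0.5,"yaw": 0}
    - {"gripper": 0.3,"dx": 0,"dy": 0,"dz": 0,"yaw": 0}
    - {"gripper": 0.3,"dx": 0,"dy": 0,"dz": 0,"yaw": 0}

```text
time_s: 2.9
eef_pos: [0.6138, 0.0057, 0.1301]
tcp_rot: [0.755, 0.655, 0.0, 0.0]
contact_force: [-0.4, -0.2, -0.4]
grip_width: 0.7
```

```bash
python3 st.py; python3 - <<'E'
from h import *
im,_=manip.get_image("side");t,_=manip.get_image("top")
cv2.imwrite("pics/g1.png",np.hstack([cv2.resize(im[130:270,200:320],(480,560),interpolation=2),cv2.resize(t[150:230,260:305],(315,560),interpolation=2)]))
print(blobs(im,(0,150,60),(5,255,255))[0])
E
```

```text
t 2.9 p [0.6138 0.0057 0.1301] ang 81.87 F [-0.4 -0.2 -0.4] g 0.7
tool cm to grasp [-0.04 -0.02  0.21]
[(array([261.17, 190.47]), [259, 187, 5, 9, 30]), (array([207.88, 205.  ]), [205, 204, 7, 3, 16])]
```

View pics/g1.png

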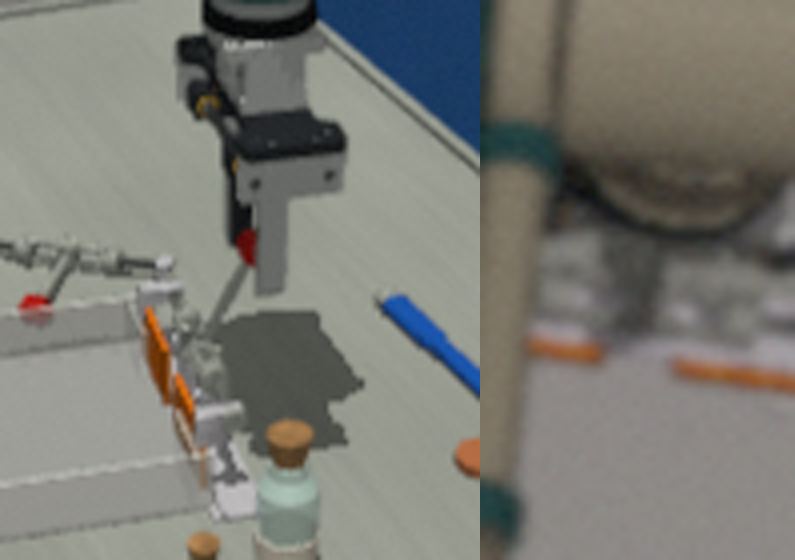

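The red knob (about (248,245) in the crop) is between the two fingers, and the near finger partly hides it. I'll close on it.

Request:
carry_out:
  series:
    - {"gripper": 0.5,"dx": 0,"dy": 0,"dz": 0.2,"yaw": 0}
    - {"gripper": 0.65,"dx": 0,"dy": 0,"dz": 0,"yaw": 0}
    - {"gripper": 1,"dx": 0,"dy": 0,"dz": 0,"yaw": 0}
    - {"gripper": 1,"dx": 0,"dy": 0,"dz": 0,"yaw": 0}
    - {"gripper": 1,"dx": 0,"dy": 0,"dz": 0,"yaw": 0}
    - {"gripper": 1,"dx": 0,"dy": 0,"dz": 0,"yaw": 0}
  newtons: 12

```text
time_s: 3.6
eef_pos: [0.6133, 0.0038, 0.1275]
tcp_rot: [0.755, 0.655, -0.001, 0.001]
contact_force: [-1.0, -4.9, 0.2]
grip_width: 0.271
```

```bash
python3 st.py; python3 - <<'E'
import numpy as np
a=np.radians(27)
for i,b in enumerate(np.linspace(27,-45,13)):
    b=np.radians(b)
    print(i,round(np.degrees(b)),"from start dy",round(8.5*(np.sin(b)-np.sin(a)),2),"dz",round(-8.5*(np.cos(b)-np.cos(a)),2))
E
```

```text
t 3.6 p [0.6133 0.0038 0.1275] ang 81.88 F [-1.  -4.9  0.2] g 0.271
tool cm to grasp [ 0.15 -0.01 -0.05]
0 27 from start dy 0.0 dz -0.0
1 21 from start dy -0.81 dz -0.36
2 15 from start dy -1.66 dz -0.64
3 9 from start dy -2.53 dz -0.82
4 3 from start dy -3.41 dz -0.91
5 -3 from start dy -4.3 dz -0.91
6 -9 from start dy -5.19 dz -0.82
7 -15 from start dy -6.06 dz -0.64
8 -21 from start dy -6.91 dz -0.36
9 -27 from start dy -7.72 dz -0.0
10 -33 from start dy -8.49 dz 0.44
11 -39 from start dy -9.21 dz 0.97
12 -45 from start dy -9.87 dz 1.56
```

Request:
carry_out:
  series:
    - {"gripper": 1,"dx": -0.2,"dy": 0,"dz": 0,"yaw": 0}
    - {"gripper": 1,"dx": 0,"dy": -0.4,"dz": -0.19,"yaw": 0}
    - {"gripper": 1,"dx": 0,"dy": -0.41,"dz": -0.17,"yaw": 0}
    - {"gripper": 1,"dx": 0,"dy": -0.85,"dz": -0.28,"yaw": 0}
    - {"gripper": 1,"dx": 0,"dy": -0.87,"dz": -0.18,"yaw": 0}
    - {"gripper": 1,"dx": 0,"dy": -0.88,"dz": -0.09,"yaw": 0}
    - {"gripper": 1,"dx": 0,"dy": 0,"dz": 0,"yaw": 0}
    - {"gripper": 1,"dx": 0,"dy": 0,"dz": 0,"yaw": 0}

```text
time_s: 4.4
eef_pos: [0.5781, 0.0088, 0.1367]
tcp_rot: [0.756, 0.655, -0.001, -0.001]
contact_force: [-0.4, 1.9, -0.5]
grip_width: 0.279
```

```bash
python3 st.py; python3 - <<'E'
from h import *
im,_=manip.get_image("side")
cv2.imwrite("pics/g2.png",cv2.resize(im[130:270,200:320],(480,560),interpolation=2))
print(blobs(im,(0,150,60),(5,255,255),4)[0])
E
```

```text
t 4.4 p [0.5781 0.0088 0.1367] ang 81.85 F [-0.4  1.9 -0.5] g 0.279
tool cm to grasp [0.15 3.56 0.87]
[(array([248. , 189.5]), [248, 187, 1, 6, 6]), (array([207.88, 205.  ]), [205, 204, 7, 3, 16])]
```

View pics/g2.png

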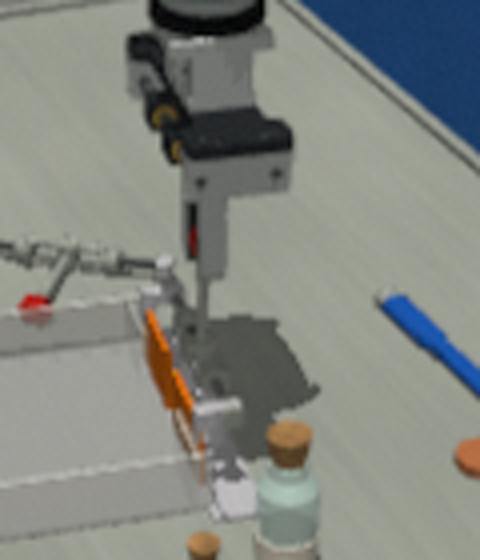

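The bar is nearly upright, with the red just visible between the fingers at about (192,240), and the forces are small. I'll carry on along the arc.

Request:
carry_out:
  series:
    - {"gripper": 1,"dx": 0,"dy": -0.89,"dz": 0,"yaw": 0}
    - {"gripper": 1,"dx": 0,"dy": -0.89,"dz": 0.09,"yaw": 0}
    - {"gripper": 1,"dx": 0,"dy": -0.87,"dz": 0.18,"yaw": 0}
    - {"gripper": 1,"dx": 0,"dy": -0.85,"dz": 0.28,"yaw": 0}
    - {"gripper": 1,"dx": 0,"dy": -0.81,"dz": 0.36,"yaw": 0}
    - {"gripper": 1,"dx": 0,"dy": -0.77,"dz": 0.44,"yaw": 0}
    - {"gripper": 1,"dx": 0,"dy": 0,"dz": 0,"yaw": 0}
    - {"gripper": 1,"dx": 0,"dy": 0,"dz": 0,"yaw": 0}

```text
time_s: 5.25
eef_pos: [0.5266, 0.0163, 0.1224]
tcp_rot: [0.756, 0.655, -0.001, -0.002]
contact_force: [-3.1, 3.6, 3.6]
grip_width: 0.274
```

Request:
carry_out:
  series:
    - {"gripper": 1,"dx": 0,"dy": -0.37,"dz": 0.26,"yaw": 0}
    - {"gripper": 1,"dx": 0,"dy": -0.36,"dz": 0.27,"yaw": 0}
    - {"gripper": 1,"dx": 0,"dy": 0,"dz": 0,"yaw": 0}
    - {"gripper": 1,"dx": 0,"dy": 0,"dz": 0,"yaw": 0}

```text
time_s: 5.65
eef_pos: [0.5209, 0.0172, 0.1177]
tcp_rot: [0.756, 0.655, -0.001, -0.001]
contact_force: [-2.5, 4.8, 4.9]
grip_width: 0.271
```

```bash
python3 st.py
```

```text
t 5.65 p [0.5209 0.0172 0.1177] ang 81.84 F [-2.5  4.8  4.9] g 0.271
tool cm to grasp [ 0.14  9.34 -1.06]
```

Request:
carry_out:
  series:
    - {"gripper": 1,"dx": 0.1,"dy": -0.23,"dz": 0.19,"yaw": 0}
    - {"gripper": 1,"dx": 0,"dy": 0,"dz": 0,"yaw": 0}
    - {"gripper": 1,"dx": 0,"dy": 0,"dz": 0,"yaw": 0}

```text
time_s: 5.95
eef_pos: [0.5189, 0.0175, 0.1159]
tcp_rot: [0.756, 0.655, -0.001, -0.001]
contact_force: [-2.4, 2.0, 5.2]
grip_width: 0.274
```

Request:
carry_out:
  series:
    - {"gripper": 1,"dx": 0,"dy": -0.23,"dz": 0.19,"yaw": 0}
    - {"gripper": 1,"dx": 0,"dy": 0,"dz": 0,"yaw": 0}
    - {"gripper": 1,"dx": 0,"dy": 0,"dz": 0,"yaw": 0}

```text
time_s: 6.25
eef_pos: [0.5189, 0.0176, 0.1155]
tcp_rot: [0.756, 0.655, 0.001, 0.001]
contact_force: [-2.0, 1.7, 11.2]
grip_width: 0.27
```

```bash
python3 - <<'E'
from h import *
im,_=manip.get_image("side");t,_=manip.get_image("top")
cv2.imwrite("pics/g3.png",np.hstack([cv2.resize(im[130:270,200:320],(480,560),interpolation=2),cv2.resize(t[160:240,260:305],(315,560),interpolation=2)]))
E
```

```text
(no output)
```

View pics/g3.png

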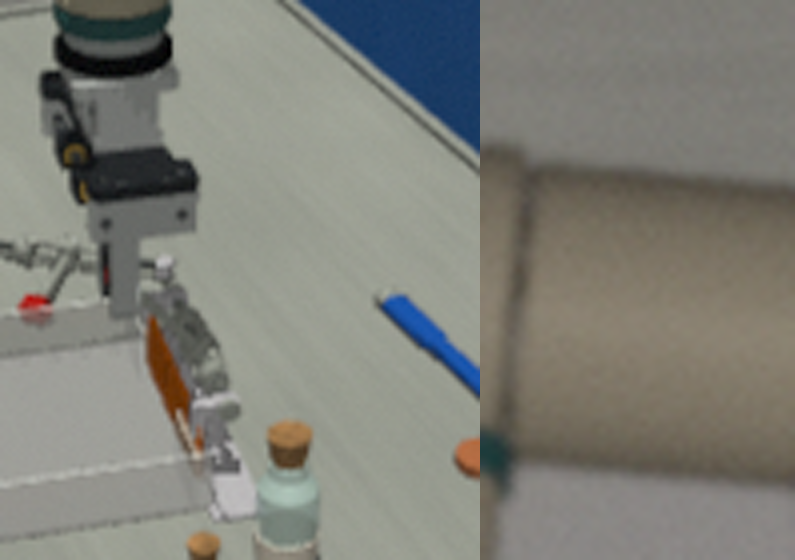

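The leaves look met, and the last 3 mm of command gave no motion and doubled the vertical force, so this is probably the stop. One more small push to confirm.

Request:
carry_out:
  series:
    - {"gripper": 1,"dx": 0,"dy": -0.3,"dz": 0.15,"yaw": 0}
    - {"gripper": 1,"dx": 0,"dy": 0,"dz": 0,"yaw": 0}
    - {"gripper": 1,"dx": 0,"dy": 0,"dz": 0,"yaw": 0}

```text
time_s: 6.65
eef_pos: [0.5188, 0.0175, 0.1155]
tcp_rot: [0.756, 0.655, 0.003, 0.004]
contact_force: [1.2, 1.2, 14.7]
grip_width: 0.279
```

Request:
carry_out:
  series:
    - {"gripper": 1,"dx": 0,"dy": 0.25,"dz": -0.2,"yaw": 0}
    - {"gripper": 0.6,"dx": 0,"dy": 0,"dz": 0,"yaw": 0}
    - {"gripper": 0.4,"dx": 0,"dy": 0,"dz": 0,"yaw": 0}
    - {"gripper": 0.4,"dx": 0,"dy": 0,"dz": 0,"yaw": 0}
    - {"gripper": 0.4,"dx": 0,"dy": 0,"dz": 0,"yaw": 0}

```text
time_s: 7.15
eef_pos: [0.5166, 0.0181, 0.1138]
tcp_rot: [0.756, 0.655, -0.001, -0.0]
contact_force: [0.3, 0.9, -0.4]
grip_width: 0.574
```

Request:
carry_out:
  series:
    - {"gripper": 0.4,"dx": 0,"dy": 0,"dz": -1,"yaw": 0}
    - {"gripper": 0.4,"dx": 0,"dy": 0,"dz": -2,"yaw": 0}
    - {"gripper": 0.4,"dx": 0,"dy": 0,"dz": -3,"yaw": 0}
    - {"gripper": 0.4,"dx": 0,"dy": 0,"dz": -3,"yaw": 0}
    - {"gripper": 0.4,"dx": 3,"dy": -3,"dz": -1,"yaw": 0}
    - {"gripper": 0.4,"dx": 4,"dy": -3,"dz": 0,"yaw": 0}
    - {"gripper": 0.4,"dx": 4,"dy": -3,"dz": 0,"yaw": 0}
    - {"gripper": 0.4,"dx": 4,"dy": -3,"dz": 0,"yaw": 0}
    - {"gripper": 0.4,"dx": 4,"dy": -2,"dz": 0,"yaw": 0}
    - {"gripper": 0.4,"dx": 4,"dy": 0,"dz": 0,"yaw": 0}

```text
time_s: 8.15
eef_pos: [0.4082, 0.2672, 0.2157]
tcp_rot: [0.755, 0.656, 0.0, -0.0]
contact_force: [1.1, -0.4, 0.2]
grip_width: 0.597
```

Request:
carry_out:
  series:
    - {"gripper": 0.4,"dx": 4,"dy": 0,"dz": 0,"yaw": 0}
    - {"gripper": 0.4,"dx": 4,"dy": 0,"dz": 0,"yaw": 0}
    - {"gripper": 0.4,"dx": 4,"dy": 0,"dz": 0,"yaw": 0}
    - {"gripper": 0.4,"dx": 4,"dy": 0,"dz": 0,"yaw": 0}
    - {"gripper": 0.4,"dx": 3,"dy": 0,"dz": 0,"yaw": 0}
    - {"gripper": 0.4,"dx": 0,"dy": 0,"dz": 0,"yaw": 0}
    - {"gripper": 0.4,"dx": 0,"dy": 0,"dz": 0,"yaw": 0}

```text
time_s: 8.85
eef_pos: [0.4378, 0.4539, 0.2144]
tcp_rot: [0.755, 0.655, -0.0, 0.0]
contact_force: [-0.2, 0.8, -0.3]
grip_width: 0.605
```

```bash
python3 st.py; python3 - <<'E'
from h import *
im,_=manip.get_image("side");t,d=manip.get_image("top")
cv2.imwrite("pics/g4.png",np.hstack([cv2.resize(im[170:310,170:300],(390,420),interpolation=2),cv2.resize(t[160:300,170:300],(390,420),interpolation=2)]))
for n,i in(("side",im),("top",t)):
    for c,s in blobs(i,(0,150,60),(5,255,255))[0]+blobs(i,(6,130,80),(16,255,255))[0]:print(n,c,s)
r=[[c for c,s in blobs(i,(0,150,60),(5,255,255))[0]] for i in(im,t)]
for a in r[0]:
  for b in r[1]:
    p,e=tri(a,b)
    if e<1e-4:print(p.round(4),e)
E
```

```text
t 8.85 p [0.4378 0.4539 0.2144] ang 81.91 F [-0.2  0.8 -0.3] g 0.605
tool cm to grasp [-41.93  23.71   8.69]
side [230.33 199.07] [227, 195, 8, 9, 54]
side [207.88 205.  ] [205, 204, 7, 3, 16]
side [75.47 44.8 ] [69, 28, 16, 28, 272]
side [241.21 222.39] [237, 209, 11, 26, 131]
side [271.87 239.87] [268, 236, 9, 11, 63]
side [320.18 244.05] [314, 240, 13, 9, 98]
side [250.42 266.32] [248, 264, 6, 7, 31]
side [267.35 287.41] [266, 285, 4, 6, 17]
top [281.39 212.23] [278, 209, 8, 7, 44]
top [223.33 218.11] [220, 215, 7, 7, 36]
top [326.74 139.55] [321, 134, 12, 12, 105]
top [352.89 198.05] [349, 195, 8, 7, 44]
top [271.45 199.66] [261, 198, 20, 4, 29]
top [294.79 203.14] [285, 202, 20, 4, 28]
top [365.67 226.25] [364, 225, 4, 4, 12]
[0.5228 0.0184 0.1222] [9.95758592e-08]
[0.5099 0.1776 0.0167] [4.37166742e-06]
```

View pics/g4.png

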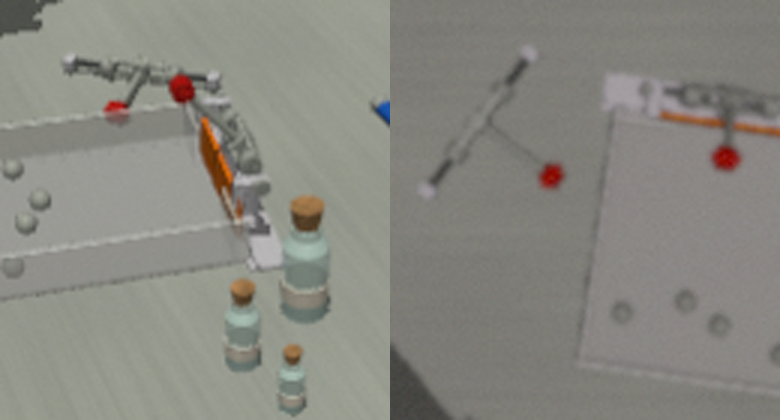

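```bash
python3 - <<'E'
from h import *
a=[];
for s in((slice(203,242),slice(225,260)),):
    for im in(cv2.imread("pics/side0.png"),manip.get_image("side")[0]):
        a.append(cv2.resize(im[s],(350,390),interpolation=cv2.INTER_NEAREST))
cv2.imwrite("pics/g5.png",np.hstack(a))
E
```

```text
(no output)
```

View pics/g5.png

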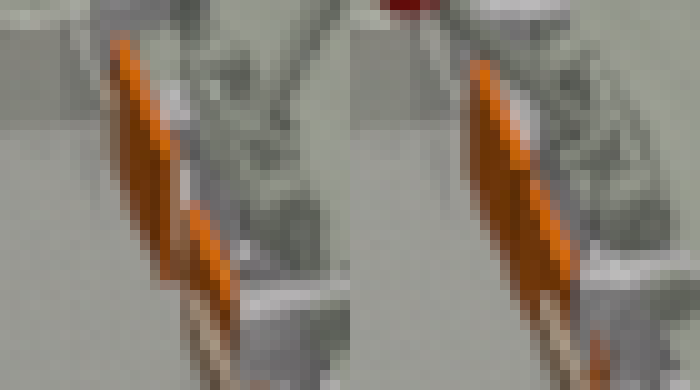

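Left (before), there is a gap between the leaves at about (182,195). Right (now), they form one continuous orange strip with no visible gap. I'll hand the job in.

```bash
python3 -c "
from station import manip
print(manip.job_done())"
```

```text
the job is handed in; nothing more can be done
None
```

The gate is shut: I pinched the red knob by its end bosses, swung the bar up and over to its stop, let go and moved the arm away. I handed the job in at about 9 s of the 32 s allowed.

**Stop reached:**
- The last two small pushes gave no further motion, while the vertical force rose from 5 N to 15 N.
- After release the knob measured 122 mm high, against 123 mm expected at the stop. The bar leans about 39–41° inward.
- In the side view the leaves form one strip with no visible gap.

**Nothing else disturbed:** The spare's knob and all three vial corks are within about 0.3 pixel of where they started. The balls are still inside, and the largest force reading I saw was about 15 N.

**Checks that disagreed:**
- The bar started at about 27° outward rather than the stated 40°, so it seems to have been partly turned already. The swing needed was about 1.15 rad instead of 1.4.
- In the top view I could not measure the 2 mm gap directly, because the bar and turnbuckle cover it. The raw colour mask there gave about 11 mm. It also read about 6 mm too wide at the start, so I relied on the knob height and the side view instead.

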